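Clamp a marble slab: wind the key, then three clicks on the ratchet lever and hold

TASK

Clamp the marble slab for carving: wind the brass wing key of the green bench clamp clockwise, a part-turn at a time, until it comes to its stop, and only then swing the red-handled ratchet lever clockwise from its rest by exactly three clicks, never into a fourth. The lever springs back if let go, so keep hold of it in its third notch and finish the program still holding it there; leave the other tools and pieces on the bench where they are.

Things in the scene. Friction and masses are not known exactly. Their poses are not given: they have to be found in the camera images.
- clamp: green bench clamp fixed to the bench; bed 240 x 460 mm (x, y), 20 mm thick. Origin: centre of the bed's underside; x away from the robot at yaw 0, y along its length towards its fixed stop (face at y = 181 mm, 65 mm high). Place and yaw (0.2 rad either way) vary. Key housing 80 x 66 mm, 60 mm high, centred at (10, -58) mm. The key moves a dark jaw 5 mm per rad to +y, pushing the slab to the stop
- lever_pivot (a point): lever's upright turning axis, at (50, -150) mm in the clamp's frame, 24 mm above the bench; frame parallel to the clamp's
- key (a joint): turn of the wing key, rad, growing clockwise seen from above: 2.8 is the hard stop (slab clamped); starts between 0 and 0.5. Its spring and brake resist with about 0.2 to 0.35 N m; the brake keeps it wherever it is let go
- key_grip (a point): middle of the brass key's upright flat wing, on the key's axis, 92 mm above the bench. Wing 48 mm long (x of this frame, turns with the key), 9 mm thick (y), 36 mm tall, from 74 to 108 mm above the bench; housing top at 60 mm. Pinch it across its thickness from above
- lever (a joint): swing of the ratchet lever, rad, growing clockwise seen from above; 0 is its rest stop (arm 260 degrees anticlockwise from the clamp's +x, nearly along the clamp's -y), swinging towards the robot; end of travel 1.65. A spring pulls it all the way back if let go
- lever_grip (a point): middle of the lever's red handle, 84 mm above the bench, 140 mm from the pivot: an upright round post, diameter 20 mm, from 48 to 106 mm above the bench. x points outward along the arm, z up. The spring pushes back at the handle with 6 to 9 N; meeting a tooth adds about 5 N at once, which fades over 0.2 rad (nil at the tip) to 4 N below the spring's push at the notch: this swing is the click
- disc: fixed steel disc, diameter 114 mm, under the lever, five brass teeth 0.24 rad apart at its rim; a sprung pin under the arm clicks over them. Its setting varies: the first tooth's tip is met 0.14 to 0.58 rad from rest. One click: pin past one tooth into the notch behind. Origin on the pivot axis, z up, x through the third notch (0.12 rad to each tooth tip): the arm lies along x after three clicks
- slab: white marble slab 150 x 160 x 30 mm (x, y, z), 1.3 to 2.5 kg, flat on the clamp's bed between jaw and stop; origin at the centre of its underside. At first it lies 2 to 6 mm short of the stop; the jaw pushes it home. Not to be handled
- pencil: orange carpenter's pencil 120 x 8 x 8 mm lying on the slab, leave it; origin at the centre of its underside
- mallet: round steel mallet standing on its head, 72 mm wide, 185 mm tall, wooden handle up, left of the clamp; origin at its foot; leave it
- chisel_a: brass chisel, 200 mm long, 10 mm thick, lying just right of the clamp, below the lever's handle; origin near its middle; leave it
- chisel_b: brass chisel, 200 mm long, 10 mm thick, lying just left of the clamp; origin near its middle; leave it
- rasp: rasp with wooden handle, 260 x 22 x 20 mm, lying right of the clamp; origin near its middle; leave it

How it is judged:
By the outcome, as a careful person would: the job done as asked, in the order asked, and still so for the second after the job is handed in, while the arm keeps its last pose, push and grip.
It also fails if it takes over 69 s, if anything falls off the work surface, if the arm or the gripper's body presses on something with over 40 N, if the wrist force passes 120 N, or if a joint passes its speed limit or range.

ROBOT

A 6-joint arm with a two-finger parallel gripper is mounted at the origin on the work surface. World frame = base frame: x ahead of the robot, y to its left, z up, the work surface at z = 0. Lengths are in m, angles in degrees, forces in N, time in s.
With the tool pointing down it reaches from about 0.325 to 0.85 m from the base axis. Payload 15.5 kg.
Tool frame: the origin (TCP) lies at the very end of the fingers, on their centre line; the grasp point (between the pads) lies arm.grip_depth behind it (arm.grip_depth is the distance from the TCP to the grasp point, in m); z points along the fingers, y is the line along which they close (so a half turn about z gives the same grasp; the last joint's range is limited). The gripper opens to 91 mm and grips with 3 to 60 N. Pads are 32 mm wide; open, the fingers measure 118 mm over their backs; the gripper's body (76 mm by 178 mm) begins 60 mm behind the grasp point.
Start: joints at [71.247, 28.281, 77.091, -0, 74.628, -5.472], TCP at [0.144, 0.608, 0.214] pointing down, gripper open.
Joint ranges: [-166.48, 166.48], [-47.26, 123.95], [12.59, 153.08], [-70.14, 250.14], [6.76, 159.57], [-176.63, 176.63]. Speed limits (degrees/s): [108.29, 108.29, 147.25, 172.46, 172.46, 172.46].

INTERFACE

Orientations are given as a 3x3 rotation matrix whose columns are the frame's x, y, z axes.
In Python, from rig import arm gives the robot as it stands. Calls block until the motion is done:
- arm.move_to(position, orientation): joint-space move of the TCP to a pose.
- arm.move_l(position, orientation=None, feed=0.15): straight line of the TCP; orientation=None keeps the orientation; feed is the mean speed in m/s.
- arm.move_joints(angles): joint-space move.
- arm.grip(opening): finger opening in m; the grip force is fixed at half the most; returns when the fingers have stopped.
- arm.sleep(seconds).
- arm.solve_ik(position, orientation): joint angles nearest the present ones, or None.
- arm.snapshot(name): name is "side" or "top" or "wrist"; returns the picture (480x640x3 uint8, red, green, blue); there is no depth.
- arm.get_calibration(name): a dict with "intrinsics" (3x3 intrinsics, pixels), "cam_to_world" (4x4, takes a point from camera to world coordinates). Camera axes: x right, y down, z forward; pixel columns grow to the right and rows downward; lengths in m; the calibration is good to about 2 mm. A picture is of the moment at which its call begins: read the wrist's pose just before it. get_calibration takes no time and is no camera call; for the wrist camera it gives the pose at the moment of the call.
A pose or a line that the arm cannot do raises arm.Unreachable and nothing moves.
- arm.sign_off(): hands the job in; it is judged then, once.
Readings, each from a call of its own:
- arm.current_t(): time.
- arm.current_joint_positions(): joint angles.
- arm.current_dq(): joint speeds.
- arm.current_tau(): joint torques, N m.
- arm.current_ee_pos(): TCP position.
- arm.current_tool_rot(): TCP orientation.
- arm.current_force(): force on the tool from outside, world axes, zero at the start.
- arm.current_torque(): the same for the moment, N m.
- arm.current_width(): finger opening in m.
- arm.current_grasp_force(): force on a finger pad.
Only numpy, scipy, OpenCV 4.12 (cv2) and the standard library are available. Lean on these libraries where they do the work, as an engineer would, in place of code of your own. Each camera call takes 0.05 s, during which the arm holds its last target. There are 200 camera calls.

## Working session

There is one attempt and no reset: what is moved stays moved. The work goes in short steps, each a Python script; the robot and the scene stay as the last script left them, time stands still between calls to the robot, and variables do not carry over. Pictures are saved under pics/ and viewed, at most 10 in all, crops included, and the job is handed in when it is done.

```bash
ls; mkdir -p pics; python3 - <<'E'
from rig import arm
import cv2,numpy as np
for n in ("top","side"):
    cv2.imwrite(f"pics/{n}0.png",arm.snapshot(n)[:,:,::-1]); c=arm.get_calibration(n); print(n,np.round(c["intrinsics"],1).tolist(),np.round(c["cam_to_world"],3).tolist())
print(arm.grip_depth,arm.current_t(),arm.current_width(),arm.current_tool_rot())
E
```

```text
pics
top [[555.2, 0.0, 319.2], [0.0, 555.2, 235.0], [0.0, 0.0, 1.0]] [[-0.02, -0.999, 0.048, 0.502], [-1.0, 0.021, 0.011, -0.013], [-0.012, -0.047, -0.999, 1.49], [0.0, 0.0, 0.0, 1.0]]
side [[433.8, 0.0, 323.5], [0.0, 433.8, 231.6], [0.0, 0.0, 1.0]] [[0.895, -0.34, 0.288, 0.239], [-0.446, -0.666, 0.598, -0.681], [-0.012, -0.664, -0.748, 0.938], [0.0, 0.0, 0.0, 1.0]]
0.0188 0.1 0.09124452314400834 [[-9.73260921e-01  2.29702098e-01 -3.54986857e-04]
 [ 2.29702348e-01  9.73260366e-01 -1.04500847e-03]
 [ 1.05454000e-04 -1.09860722e-03 -9.99999391e-01]]
```

View pics/top0.png

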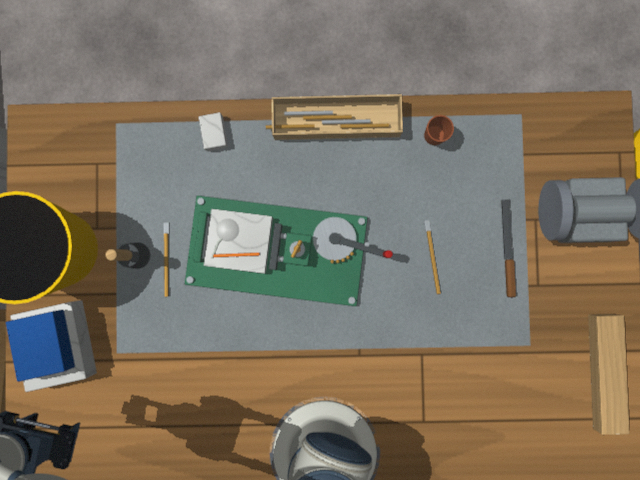

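View pics/side0.png

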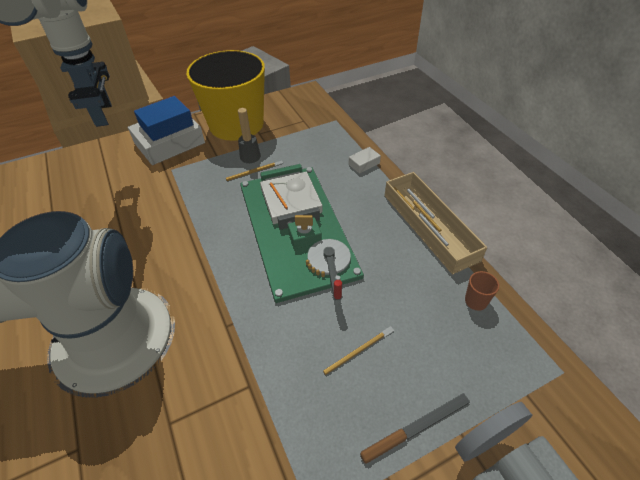

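The top view shows the green bed with corners near (200,198), (368,215), (357,304) and (188,285), the brass key at (297,249), the lever pivot at (335,238) and the red handle at (389,254). The side view shows the key at (304,222) and the handle at (338,289). Next I'll take estimates from both views and then get close wrist views.

```bash
cat >h.py <<'E'
from rig import arm
import cv2,numpy as np
def ray(c,px):
    K,T=np.array(c["intrinsics"]),np.array(c["cam_to_world"])
    d=T[:3,:3]@np.linalg.solve(K,[px[0],px[1],1.]); return T[:3,3],d/np.linalg.norm(d)
def onplane(c,px,z):
    o,d=ray(c,px); return o+d*(z-o[2])/d[2]
def cross(*rs):   # least squares point of several rays, rms gap
    A=[np.eye(3)-np.outer(d,d) for o,d in rs]; p=np.linalg.solve(sum(A),sum(a@o for a,(o,d) in zip(A,rs)))
    return p,[float(np.linalg.norm(a@(p-o))) for a,(o,d) in zip(A,rs)]
def mask(im,lo,hi):
    return cv2.inRange(cv2.cvtColor(im,cv2.COLOR_RGB2HSV),lo,hi)
def biggest(m,n=1):
    cs=sorted(cv2.findContours(m,cv2.RETR_EXTERNAL,cv2.CHAIN_APPROX_NONE)[0],key=cv2.contourArea)[::-1]; return cs[:n]
def cen(ct):
    M=cv2.moments(ct); return np.array([M["m10"],M["m01"]])/M["m00"]
def green(im): return mask(im,(60,90,40),(90,255,255))
def red(im): return mask(im,(174,130,70),(180,255,255))|mask(im,(0,170,70),(3,255,255))
def down(a):  # tool pointing down, closing line y along world angle a (rad)
    y=np.array([np.cos(a),np.sin(a),0]); z=np.array([0,0,-1.]); return np.column_stack([np.cross(y,z),y,z])
E
python3 - <<'E'
from h import *
cs={}
for n in ("top","side"):
    im=cv2.imread(f"pics/{n}0.png")[:,:,::-1].copy(); c=cs[n]=arm.get_calibration(n)
    g=biggest(green(im))[0]; hull=cv2.convexHull(g)
    P=np.array([onplane(c,p[0],.02)[:2] for p in hull]).astype(np.float32)
    print(n,"green",cv2.minAreaRect(P))
    r=biggest(red(im),3); print([ (cen(x).round(1).tolist(),cv2.contourArea(x),cv2.boundingRect(x)) for x in r if cv2.contourArea(x)>3])
c=cs["top"]; print(onplane(c,(297,249),.092),onplane(c,(335,238),.03),onplane(c,(389,254),.105))
print(cross(ray(c,(389,254)),ray(cs["side"],(338,285))))
arm.move_l([.144,.608,.36])
Q=down(0.)
sol=None
for a in (0,np.pi):
    try: print(a,arm.solve_ik([.47,-.05,.36],down(a)))
    except Exception as e: print(e)
print(np.round(np.linalg.inv(np.r_[np.c_[arm.current_tool_rot(),arm.current_ee_pos()],[[0,0,0,1]]])@arm.get_calibration("wrist")["cam_to_world"],3), arm.get_calibration("wrist")["intrinsics"])
E
```

```text
top green ((0.5336217284202576, 0.11943262815475464), (0.45744240283966064, 0.23717226088047028), 81.632568359375)
[([387.4, 253.6], 35.0, (383, 251, 9, 7))]
side green ((0.4837735891342163, 0.1193840429186821), (0.4609822928905487, 0.15091094374656677), 83.39798736572266)
[([337.5, 283.0], 23.5, (334, 281, 8, 5))]
[0.53419952 0.05886286 0.092     ] [ 0.56252062 -0.03849396  0.03      ] [ 0.51675761 -0.17071648  0.105     ]
(array([ 0.51791427, -0.17225721,  0.09567774]), [0.0011586677089782296, 0.0011586677089783363])
0 [-1.33165656e+01  8.65146379e+00  8.37566713e+01 -2.54444375e-14
  8.75918649e+01 -1.33165656e+01]
3.141592653589793 [-1.33165656e+01  8.65146379e+00  8.37566713e+01 -2.54444375e-14
  8.75918649e+01  1.66683434e+02]
[[ 0.    -0.957 -0.291  0.083]
 [ 1.     0.    -0.001  0.   ]
 [ 0.001 -0.291  0.957 -0.172]
 [ 0.     0.     0.     1.   ]] [[374.89757031   0.         320.19886236]
 [  0.         374.89757031 245.57088333]
 [  0.           0.           1.        ]]
```

```bash
python3 - <<'E'
from h import *
import pickle
D=[]
for i,(p,a) in enumerate([([.53,-.02,.29],np.pi/2),([.53,.04,.29],0.)]):
    arm.move_to(p,down(a)); arm.sleep(.3)
    c=arm.get_calibration("wrist"); im=arm.snapshot("wrist"); D.append((c,im)); cv2.imwrite(f"pics/w{i}.png",im[:,:,::-1])
pickle.dump(D,open("w.pkl","wb")); print(arm.current_t(), arm.current_joint_positions())
E
```

```text
6.0917 [-2.12672452e+00  1.66968478e+01  8.37399098e+01  1.64714224e-03
  7.95640666e+01 -2.13268549e+00]
```

View pics/w0.png

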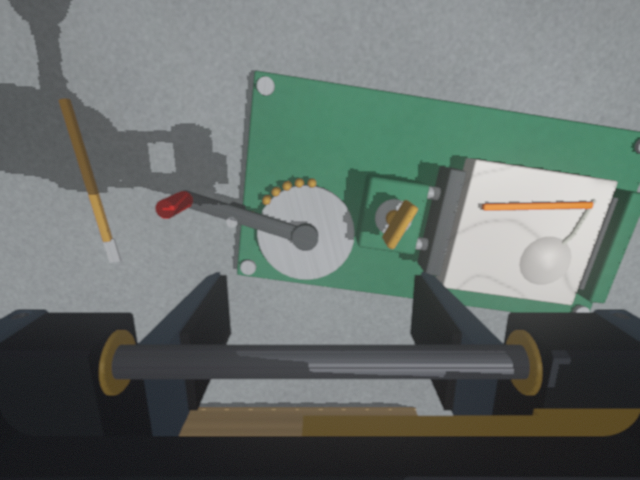

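View pics/w1.png

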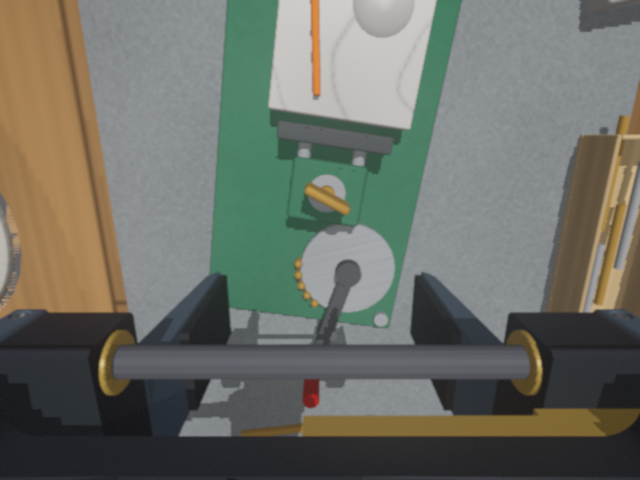

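View 0 shows five brass teeth from (266,201) to (312,183), the pivot cap at (305,236), the key wing at (401,224) and the red handle at (173,205). View 1 shows the wing at (327,199), the teeth from (298,263) to (315,303), the cap at (347,272) and the handle at (311,392).

```bash
python3 - <<'E'
from h import *
import pickle
D=pickle.load(open("w.pkl","rb"))
keyr=[(375,195,50,60),(300,175,55,50)]; tr=[(258,172,62,36),(290,255,30,55)]; kr=[];T=[];lr=[];caps=[]
for (c,im),kb,tb in zip(D,keyr,tr):
    b=mask(im,(12,110,90),(28,255,255))
    def roi(m,r): o=np.zeros_like(m); x,y,w,h=r; o[y:y+h,x:x+w]=m[y:y+h,x:x+w]; return o
    k=biggest(roi(b,kb))[0]; kr.append(ray(c,cen(k)))
    for z in (.074,.108):
        P=np.array([onplane(c,p[0],z)[:2] for p in k]).astype(np.float32); print("key",cen(k),z,np.round(np.hstack([np.ravel(x) for x in cv2.minAreaRect(P)]),4))
    big=cv2.resize(im[tb[1]:tb[1]+tb[3],tb[0]:tb[0]+tb[2]],None,fx=4,fy=4,interpolation=cv2.INTER_CUBIC)
    ts=[cen(x)/4+np.array(tb[:2])-.375 for x in biggest(mask(big,(12,110,90),(28,255,255)),9) if cv2.contourArea(x)>100]
    ts.sort(key=lambda p:p[0] if c is D[0][0] else -p[1]); T.append(ts); print("teeth",np.round(ts,1).tolist())
    r=biggest(red(im))[0]; print("red",cen(r),cv2.boundingRect(r)); lr.append(ray(c,cen(r)))
    g=biggest(green(im))[0]
print("key centroid",cross(*kr)); print("red",cross(*lr))
if len(T[0])==len(T[1]):
  for a,b in zip(*T): print(np.round(cross(ray(D[0][0],a),ray(D[1][0],b))[0],4))
yaw=np.radians(81.63-90); C=np.array([.5336,.1194]); R=np.array([[np.cos(yaw),-np.sin(yaw)],[np.sin(yaw),np.cos(yaw)]])
piv=C+R@[.05,-.15]; print("piv",piv,"key",C+R@[.01,-.058])
for (c,im),ts in zip(D,T):
  for z in (.03,.04): 
    d=np.array([onplane(c,t,z)[:2]-piv for t in ts]); print(z,np.round(np.linalg.norm(d,axis=1),4),np.round(np.degrees(np.arctan2(d[:,1],d[:,0]))%360,1))
E
python3 - <<'E'
import cv2,sys
sys.path.insert(0,'.')
im=cv2.imread('pics/w0.png')[150:290,230:440]; cv2.imwrite('pics/crop0.png',cv2.resize(im,None,fx=3.6,fy=3.6,interpolation=cv2.INTER_CUBIC))
E
```

```text
key [398.53042877 223.05117566] 0.074 [5.40100e-01 6.01000e-02 2.46000e-02 5.14000e-02 6.19113e+01]
key [398.53042877 223.05117566] 0.108 [5.31900e-01 5.31000e-02 2.24000e-02 4.69000e-02 6.19112e+01]
teeth [[266.2, 199.5], [275.5, 191.2], [286.7, 185.3], [298.9, 182.4], [311.5, 182.6]]
red [169.81034483 208.05172414] (163, 206, 13, 5)
key [326.9702381  197.61845238] 0.074 [5.38400e-01 5.81000e-02 1.77000e-02 5.16000e-02 6.17158e+01]
key [326.9702381  197.61845238] 0.108 [5.37600e-01 6.38000e-02 1.62000e-02 4.70000e-02 6.17157e+01]
teeth [[313.9, 303.1], [306.1, 295.0], [298.5, 273.4]]
red [310.64833906 398.93356243] (304, 391, 14, 16)
key centroid (array([0.5361549 , 0.05975553, 0.08992985]), [0.0002640529588274607, 0.00026405295882755525])
red (array([ 0.51797896, -0.16430725,  0.10821296]), [0.0011618729742187805, 0.0011618729742185305])
piv [ 0.56123268 -0.03628055] key [0.53505072 0.06056213]
0.03 [0.0604 0.0599 0.0595 0.0592 0.0588] [229.9 215.9 201.7 187.7 173.7]
0.04 [0.0605 0.0605 0.0605 0.0604 0.0601] [227.8 214.1 200.5 187.  173.6]
0.03 [0.0623 0.0616 0.0588] [230.7 217.  188. ]
0.04 [0.0585 0.0587 0.0578] [227.8 213.7 184.3]
```

View pics/crop0.png

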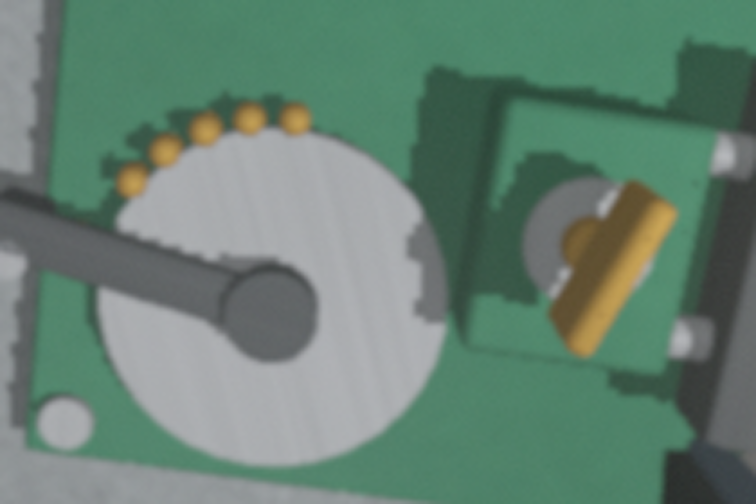

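The crop confirms five teeth and a wing pointing at about 152° world. The geometry agrees: the teeth are 13.8° apart at z≈0.035, which puts the third notch near 194° world, about 1.00 rad from rest. The key is at (0.5355, 0.060), height 0.09. Now I'll grip and wind it.

```bash
python3 - <<'E'
from h import *
K=np.array([.5356,.0602]); R=down(np.radians(61.8))
arm.move_to([*K,.17],R); arm.grip(.05); arm.move_l([*K,.075],R,feed=.1)
f0=arm.current_force(); arm.grip(0.); arm.sleep(.2)
print("w",arm.current_width(),arm.current_grasp_force(),np.round(arm.current_force()-f0,1),np.round(arm.current_torque(),2),arm.current_joint_positions().round(1) if hasattr(arm.current_joint_positions(),'round') else arm.current_joint_positions(),arm.current_t())
j=np.array(arm.current_joint_positions(),float)
for k in range(1,5):
    q=j.copy(); q[5]+=15*k; arm.move_joints(q); arm.sleep(.15)
    print(15*k,np.round(arm.current_joint_positions()[5]-j[5],1),np.round(arm.current_force(),1),np.round(arm.current_torque(),3),round(arm.current_width(),4),round(float(arm.current_grasp_force()),1),round(arm.current_t(),1))
E
```

```text
w 0.00882162738466821 29.9981752038002 [-1.4 -0.4  1.7] [-0.11  0.09  0.16] [  0.1  31.8  97.8  -0.   50.4 -61.7] 9.8833
15 14.8 [ 0.4  3.1 -1. ] [ 0.62  -0.248  0.147] 0.0088 30.0 10.4
30 29.9 [ 2.1  5.8 -2.4] [ 0.888 -0.43  -0.162] 0.0093 30.0 10.9
45 44.9 [ 3.1  5.1 -2.6] [ 1.008 -0.579 -0.112] 0.0088 30.0 11.4
60 59.9 [ 5.1  6.3 -4.6] [ 1.101 -0.855 -0.102] 0.0087 30.0 11.9
```

```bash
python3 - <<'E'
from h import *
j=np.array(arm.current_joint_positions(),float)
for k in range(1,20):
    q=j.copy(); q[5]+=6*k; arm.move_joints(q); arm.sleep(.12)
    t=arm.current_torque(); w=arm.current_width()
    print(60+6*k,np.round(arm.current_joint_positions()[5]-j[5]+60,1),np.round(arm.current_force(),1),np.round(t,2),np.round(arm.current_tau()[5],3),round(w,4),round(arm.current_t(),1))
    if w>.0098 or abs(t[2])>.7 or 60+6*k>=168: break
E
```

```text
66 65.8 [ 2.9  3.4 -1.8] [ 0.5  -0.36  0.09] 0.031 0.0089 12.3
72 71.8 [ 4.   4.2 -4.1] [ 0.47 -0.65 -0.02] -0.102 0.0091 12.7
78 77.8 [ 5.   2.8 -3.7] [ 0.49 -0.7  -0.03] -0.036 0.0089 13.1
84 83.8 [ 5.2  2.9 -4.4] [ 0.38 -0.75 -0.09] -0.033 0.0092 13.4
90 89.8 [ 5.   1.7 -4.6] [ 0.31 -0.75 -0.09] -0.03 0.0088 13.8
96 95.8 [ 5.2  2.2 -5.3] [ 0.27 -0.9  -0.11] -0.026 0.0088 14.2
102 101.8 [ 6.4  1.3 -6.5] [ 0.12 -0.92 -0.07] -0.023 0.0087 14.5
108 107.8 [ 6.6  0.3 -6.4] [-0.02 -1.01 -0.12] -0.02 0.0091 14.9
114 113.8 [ 7.3 -0.5 -7.6] [-0.18 -1.02 -0.02] -0.016 0.0091 15.2
120 119.8 [ 7.5 -0.6 -7.9] [-0.33 -1.03 -0.08] -0.013 0.0086 15.6
126 125.8 [ 7.7 -1.  -7.1] [-0.41 -1.09 -0.05] -0.01 0.0085 16.0
132 131.8 [ 7.5 -2.1 -7.6] [-0.63 -1.15 -0.04] -0.006 0.0087 16.4
138 137.8 [ 7.5 -3.6 -7.2] [-0.79 -1.14  0.04] -0.003 0.0089 16.7
144 143.7 [ 7.1 -4.7 -7.3] [-0.77 -1.11  0.95] 1.014 0.0093 17.1
```

```bash
python3 - <<'E'
from h import *
j=np.array(arm.current_joint_positions(),float); q=j.copy(); q[5]+=1.5; arm.move_joints(q); arm.sleep(.3)
print(arm.current_joint_positions()[5]-j[5],np.round(arm.current_torque(),2),arm.current_tau()[5],arm.current_width())
arm.grip(.05); arm.sleep(.1); p=np.array(arm.current_ee_pos()); 
print(np.round(arm.current_force(),1),np.round(arm.current_torque(),2))
arm.move_l([p[0],p[1],.19]); 
arm.move_to([.53,.0,.29],down(-.3)); arm.sleep(.2)
c=arm.get_calibration("wrist"); im=arm.snapshot("wrist"); cv2.imwrite("pics/w2.png",im[:,:,::-1])
k=mask(im,(12,110,90),(28,255,255)); 
best=[x for x in biggest(k,8) if np.linalg.norm(onplane(c,cen(x),.09)[:2]-[.5356,.0602])<.02]
for x in best: 
    P=np.array([onplane(c,p[0],.1)[:2] for p in x]).astype(np.float32); print(cen(x),cv2.minAreaRect(P))
print(arm.current_t())
E
```

```text
1.4581959034754846 [ 0.   -0.29  1.07] 1.032487079501152 0.010436234796267749
[ 0.7 -0.2 -0.6] [0.   0.14 0.02]
[308.27043355 157.60056859] ((0.5357114672660828, 0.060545988380908966), (0.047290824353694916, 0.01423589512705803), 16.653207778930664)
20.8583
```

View pics/w2.png

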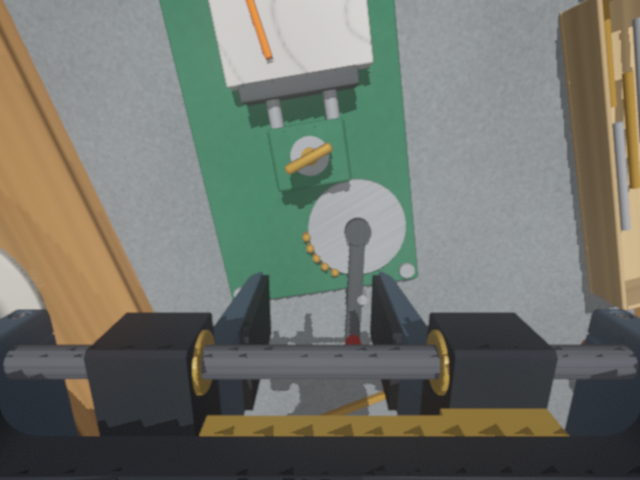

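View w2 shows the jaw against the slab, the wing at (308,157) and the lever still at rest. The wing turned about 135–139°, and the last reading of about 1 N·m with slip suggests the stop. I'll regrip once to confirm that firmly.

```bash
python3 - <<'E'
from h import *
K=np.array([.5356,.0603]); R=down(np.radians(14-90))
arm.move_to([*K,.16],R); arm.move_l([*K,.075],R,feed=.12)
arm.grip(0.); arm.sleep(.2)
def rep(k): print(k,np.round(arm.current_torque(),2),round(arm.current_tau()[5],3),round(arm.current_width(),5),round(arm.current_t(),1))
rep(0)
j=np.array(arm.current_joint_positions(),float)
for k in range(1,6):
    q=j.copy(); q[5]+=2*k; arm.move_joints(q); arm.sleep(.12); rep(2*k)
    if arm.current_torque()[2]>.9: break
arm.grip(.05); arm.move_l([*K,.19],feed=.2); print(arm.current_joint_positions(),arm.current_t())
E
```

```text
0 [-1.32 -0.16  0.03] 0.012 0.00898 23.7
2 [-0.26  0.2  -0.05] -0.018 0.00883 24.1
4 [-0.47  0.11  0.72] 0.707 0.00867 24.5
6 [-0.54  0.12  1.02] 1.01 0.00944 24.8
[ 1.06274796e-01  2.29200947e+01  9.11618662e+01 -5.88070427e-02
  6.59314538e+01  8.21206583e+01] 26.3167
```

```bash
cat >>h.py <<'E'
PIV=np.array([.5612,-.0363]); TH0=np.radians(251.63)
def pose(s): 
    th=TH0-s; return [*(PIV+.14*np.array([np.cos(th),np.sin(th)])),.065],down(th+np.pi/2-2*np.pi)
def swing(s):
    p,R=pose(s); arm.move_l(p,R,feed=.06); arm.sleep(.05)
    th=TH0-s; x=np.array(arm.current_ee_pos())[:2]-PIV; f=np.array(arm.current_force())
    print(round(s,3),"act",round((TH0-np.arctan2(x[1],x[0])+np.pi)%(2*np.pi)-np.pi,3),"ft",round(float(f@[-np.sin(th),np.cos(th),0]),1),"fr",round(float(f@[np.cos(th),np.sin(th),0]),1),"fz",round(f[2],1),"w",round(arm.current_width(),4),"t",round(arm.current_t(),1))
E
python3 - <<'E'
from h import *
p,R=pose(0); arm.move_to([p[0],p[1],.18],R); arm.grip(.06); arm.move_l(p,R,feed=.12); arm.grip(0.); arm.sleep(.1)
print(arm.current_width(),arm.current_t())
for s in np.arange(0,.85,.04): swing(s)
E
```

```text
0.019264731089375726 30.0333
0.0 act -0.008 ft 5.4 fr -0.9 fz -3.0 w 0.0195 t 30.3
0.04 act 0.034 ft 6.5 fr -0.5 fz -4.1 w 0.0196 t 30.6
0.08 act 0.073 ft 5.7 fr -1.4 fz -3.5 w 0.0192 t 30.9
0.12 act 0.113 ft 6.9 fr -2.0 fz -4.5 w 0.0194 t 31.2
0.16 act 0.153 ft 6.6 fr -2.8 fz -4.4 w 0.0193 t 31.5
0.2 act 0.193 ft 7.4 fr -3.8 fz -5.1 w 0.0192 t 31.8
0.24 act 0.233 ft 7.5 fr -3.9 fz -5.6 w 0.0194 t 32.1
0.28 act 0.273 ft 6.8 fr -4.6 fz -5.7 w 0.0191 t 32.4
0.32 act 0.31 ft 8.1 fr -4.3 fz -6.2 w 0.0197 t 32.7
0.36 act 0.352 ft 6.8 fr -5.2 fz -5.3 w 0.0197 t 33.0
0.4 act 0.393 ft 5.4 fr -5.8 fz -5.2 w 0.0195 t 33.3
0.44 act 0.438 ft 1.3 fr -7.5 fz -2.2 w 0.0191 t 33.6
0.48 act 0.483 ft -3.5 fr -10.7 fz 1.2 w 0.0195 t 33.9
0.52 act 0.511 ft 6.8 fr -6.6 fz -7.9 w 0.0198 t 34.2
0.56 act 0.549 ft 8.3 fr -4.3 fz -9.0 w 0.0195 t 34.5
0.6 act 0.591 ft 7.4 fr -6.4 fz -7.4 w 0.0195 t 34.8
0.64 act 0.632 ft 6.1 fr -7.4 fz -7.2 w 0.0196 t 35.1
0.68 act 0.674 ft 3.2 fr -8.0 fz -6.8 w 0.0192 t 35.4
0.72 act 0.717 ft -0.3 fr -11.1 fz -4.6 w 0.0193 t 35.7
0.76 act 0.751 ft 7.8 fr -6.2 fz -9.2 w 0.0193 t 36.0
0.8 act 0.789 ft 9.7 fr -4.9 fz -9.5 w 0.0195 t 36.3
0.84 act 0.831 ft 5.8 fr -6.2 fz -8.5 w 0.0197 t 36.6
```

```bash
python3 - <<'E'
from h import *
for s in (.88,.92,.95,.965,.98): swing(s)
arm.sleep(.3); swing(.985)
p=np.array(arm.current_ee_pos())
c=arm.get_calibration("side"); im=arm.snapshot("side"); cv2.imwrite("pics/s1.png",cv2.resize(im[200:360,220:420],None,fx=3.5,fy=3.5)[:,:,::-1])
c=arm.get_calibration("wrist"); im=arm.snapshot("wrist"); cv2.imwrite("pics/w3.png",im[:,:,::-1])
E
```

```text
0.88 act 0.872 ft 4.5 fr -8.2 fz -8.6 w 0.0194 t 36.9
0.92 act 0.914 ft 2.0 fr -9.5 fz -7.5 w 0.0195 t 37.2
0.95 act 0.945 ft 2.7 fr -8.7 fz -8.6 w 0.0195 t 37.5
0.965 act 0.96 ft 1.9 fr -9.2 fz -7.4 w 0.0194 t 37.8
0.98 act 0.975 ft 0.6 fr -9.8 fz -7.6 w 0.0192 t 38.1
0.985 act 0.979 ft 3.2 fr -8.8 fz -8.6 w 0.0193 t 38.7
```

View pics/w3.png

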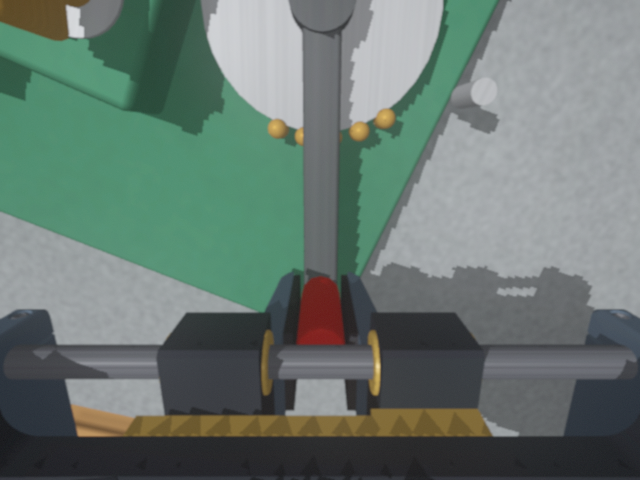

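View pics/s1.png

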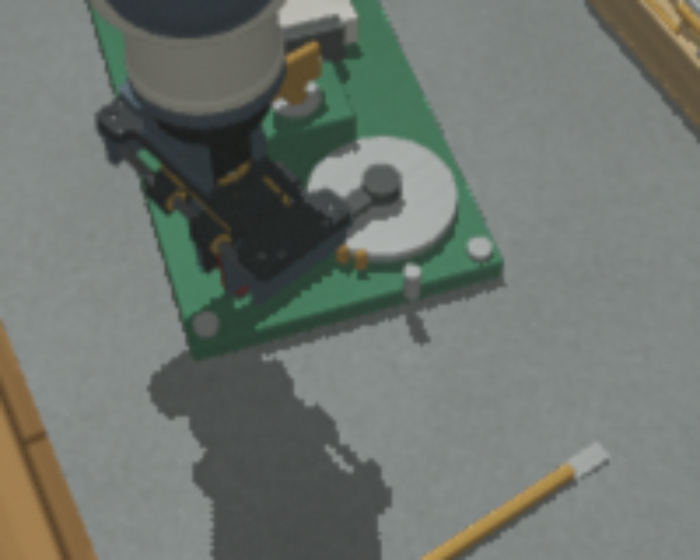

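w3 shows teeth 1 and 2 passed, at (385,118) and (359,131), and tooth 3 under the arm (column about 322). Teeth 4 and 5 lie ahead at (302,136) and (277,129). So the arm is past the third tip and perhaps a few hundredths short of the notch centre, and I'll measure that.

```bash
python3 - <<'E'
from h import *
c=arm.get_calibration("wrist"); im=cv2.imread("pics/w3.png")[:,:,::-1].copy()
b=mask(im,(12,110,90),(28,255,255)); b[:100]=0; b[150:]=0; b[:,:250]=0; b[:,400:]=0
ts=sorted([cen(x) for x in biggest(b,6) if cv2.contourArea(x)>30],key=lambda p:-p[0])
x=np.array(arm.current_ee_pos())[:2]-PIV
for z in (.032,.036):
    for t in ts:
        d=onplane(c,t,z)[:2]-PIV; print(z,t.round(1),round(np.linalg.norm(d),4),"s",round((TH0-np.arctan2(d[1],d[0])+np.pi)%(2*np.pi)-np.pi,3))
print("arm cols",[np.mean(np.where(np.abs(cv2.cvtColor(im,cv2.COLOR_RGB2HSV)[r,290:352,1].astype(int))<40)[0])+290 for r in (200,220,240)])
for px in [(322,137),(321,137)]:
    d=onplane(c,px,.04)[:2]-PIV; print(px,"s",round((TH0-np.arctan2(d[1],d[0])+np.pi)%(2*np.pi)-np.pi,3))
E
```

```text
0.032 [384.7 118.4] 0.0601 s 0.386
0.032 [358.8 131.2] 0.0597 s 0.631
0.032 [299. 136.] 0.0595 s 1.165
0.032 [277.1 128.4] 0.059 s 1.367
0.036 [384.7 118.4] 0.0598 s 0.396
0.036 [358.8 131.2] 0.0596 s 0.638
0.036 [299. 136.] 0.0594 s 1.161
0.036 [277.1 128.4] 0.0589 s 1.36
arm cols [np.float64(320.5), np.float64(321.0), np.float64(320.5)]
(322, 137) s 0.961
(321, 137) s 0.97
```

```bash
python3 - <<'E'
from h import *
swing(.992); arm.sleep(.2); swing(.998); arm.sleep(.5); print(arm.current_grasp_force(),arm.current_width(),arm.current_t())
arm.sign_off()
E
```

```text
0.992 act 0.984 ft 5.6 fr -7.7 fz -9.0 w 0.0196 t 39.1
0.998 act 0.989 ft 6.9 fr -6.8 fz -9.2 w 0.0195 t 39.6
29.998254776000977 0.01974926016565294 40.1333
the job is handed in; nothing more can be done
```

The key is wound to its hard stop, confirmed by a second grip, and the lever is held in its third notch, measured at about 0.99 rad against an expected 0.995; the job was handed in at about 40 s.

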